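# Sort bathroom tubes by length into a stepped tray

### The arm

A 6-joint arm with a two-finger parallel gripper is mounted at the origin on the work surface. World frame = base frame: x ahead of the robot, y to its left, z up, the work surface at z = 0. Lengths are in m, angles in rad, forces in N, time in s.
With the tool pointing down it reaches from about 0.35 to 0.8 m from the base axis. Payload 7.3 kg.
Tool frame: the origin (TCP) lies between the finger pads; the fingertips stand 25 mm ahead of it and the grasp point (between the pads) lies 6 mm ahead of it (r.tip_extent is the distance from the TCP to the fingertips, in m); z points along the fingers, y is the direction in which the jaws open and shut (so a half turn about z gives the same grasp; the last joint's range is limited). The gripper opens to 85 mm and grips with 20 to 120 N. Pads are 22 mm wide; open, the fingers measure 114 mm over their backs; the gripper's body (76 mm by 85 mm) begins 54 mm behind the grasp point. The pads swing forward as they close: fully open they stand 13 mm farther back than shut.
Start: joints at [-1.464, 0.342, 1.524, -0, 1.275, -0.146], TCP at [0.131, -0.508, 0.256] pointing down, gripper open.
Joint ranges: [-2.53, 2.53], [-0.77, 2.02], [0.04, 2.7], [-1, 4.14], [0.28, 2.66], [-3.11, 3.11]. Speed limits (rad/s): [2.57, 2.57, 3.14, 3.14, 3.14, 3.14].

### API

Orientations are given as a unit quaternion [x, y, z, w].
In Python, from workcell import r, command_gripper, optics gives the robot as it stands. The module is installed in compiled form; this text tells all that it offers. Calls block until the motion is done:
- r.reach(position, orientation): joint-space move of the TCP to a pose.
- r.move_straight(position, orientation=None, speed=0.15, max_force=None): straight line of the TCP; orientation=None keeps the orientation; speed is the mean speed in m/s. With max_force (N) it stops when the force on the tool has changed by that much, and returns True; else False.
- r.movej(angles): joint-space move.
- command_gripper(opening, force=None): finger opening in m; force is the grip in N (None keeps the last); returns when the fingers have stopped.
- r.hold(seconds).
- r.solve_ik(position, orientation): joint angles nearest the present ones, or None.
- r.read_state(): the state.
- optics.get_image(name): name is "scene" or "side" or "wrist"; returns (picture, depth): 400x640x3 uint8, red, green, blue; 400x640 float32, m along the optical axis (not along the pixel's ray), 0 where there is no reading.
- optics.camera_model(name): a dict with "K" (3x3 intrinsics, pixels), "k1" (the pictures are not rectified: a ray, as slopes to the right and down, at radius r is drawn at 1 + k1 r^2 times it, then the intrinsics apply), "R" (3x3) and "t" (3): a world point X has camera coordinates R X + t; the wrist camera has in their place "tool_from_camera" (4x4, takes a point from camera to tool coordinates, whose origin is the TCP and whose axes are the flange's). Camera axes: x right, y down, z forward; pixel columns grow to the right and rows downward; lengths in m; the calibration is good to about 2 mm. A picture is of the moment at which its call begins: read the wrist's pose just before it. camera_model takes no time and is no camera call.
A pose or a line that the arm cannot do raises r.PlanningError and nothing moves.
- r.finish_job(): hands the job in, once; it reports no verdict.
The state is a dict: "time_s": time; "joint_positions": joint angles; "dq": joint speeds; "tau": joint torques, N m; "eef_pos": TCP position; "eef_rot": TCP orientation; "contact_force": force on the tool from outside, world axes, zero at the start; "torque": the same for the moment, N m; "grip_width": finger opening in m.
Only numpy, scipy, OpenCV 4.12 (cv2) and the standard library are available. Lean on these libraries where they do the work, as an engineer would, in place of code of your own. Each camera call takes 0.05 s, during which the arm holds its last target. There are 200 camera calls.

### The job

Take the four aluminium tubes off the sloping drying rack and sort them by length into the wooden tray: each tube lying flat at the bottom of the trough made for its length, either way round. Lay them in rather than dropping them, and leave the cream jar, the tumbler and the soap where they are.

Things in the scene. Friction and masses are not known exactly. Their poses are not given: they have to be found in the camera images.
- rack: Fixed black-coated wire rack, 270 mm wide, origin on the counter at mid-width. Its x points up the 35 degree slope, towards the robot; the low end is away from the robot. Four tubes lie along the slope at y = -87, -29, 29, 87 mm, each on two 6 mm rods 18 mm apart, with free space beside it for fingers (only thin cross rods, 21 mm below the tube axes, 15 and 150 mm up the slope).
- rack_stop (a point): Centre of the lower stop, at x = -60 mm of the rack, 55 mm above the counter, level with the tube axes: the tubes' base ends rest against this plate; its top edge is 9 mm above the tube axes, square to the slope.
- rack_handle (a point): Middle of the carrying handle, a fixed 12 mm bar along the rack's y, 270 mm long, right above the tubes (x = -4 mm, 253 mm above the counter). Its end posts slope down to x = 83 mm, z = 130 mm. Come in and draw a tube out square to the slope, tool leaning 35 degrees away from the robot: 40 mm out frees a tube; straight up hits the bar.
- tray: Fixed pale wooden tray with dark trough floors, 172 mm in x, 244 mm in y, origin under its centre on the counter. Four troughs run along x, 58 mm apart, 82, 104, 126 and 148 mm long from -y to +y (12 mm more than their tubes), 36 mm wide. Floors are 10 mm above the counter, the ridges between troughs 15 mm (22 mm wide), the end walls 28 mm.
- tube70: Plain aluminium screw-cap tube, 70 mm long, 30 mm diameter, 55 g give or take 40 per cent, alike to the others but for its length. Origin at the centre of its flat base end, own x along the axis to the cap end (x = 70 mm). It starts on the rack, base end down on the stop; which of the four places it takes varies.
- tube92: Plain aluminium screw-cap tube, 92 mm long, 30 mm diameter, 66 g give or take 40 per cent, alike to the others but for its length. Origin at the centre of its flat base end, own x along the axis to the cap end (x = 92 mm). It starts on the rack, base end down on the stop; which of the four places it takes varies.
- tube114: Plain aluminium screw-cap tube, 114 mm long, 30 mm diameter, 77 g give or take 40 per cent, alike to the others but for its length. Origin at the centre of its flat base end, own x along the axis to the cap end (x = 114 mm). It starts on the rack, base end down on the stop; which of the four places it takes varies.
- tube136: Plain aluminium screw-cap tube, 136 mm long, 30 mm diameter, 88 g give or take 40 per cent, alike to the others but for its length. Origin at the centre of its flat base end, own x along the axis to the cap end (x = 136 mm). It starts on the rack, base end down on the stop; which of the four places it takes varies.
- tube70_mid (a point): Middle of the 70 mm tube, on its axis, half way along.
- tube92_mid (a point): Middle of the 92 mm tube, on its axis, half way along.
- tube114_mid (a point): Middle of the 114 mm tube, on its axis, half way along.
- tube136_mid (a point): Middle of the 136 mm tube, on its axis, half way along.
- row70 (a point): Centre of the floor of the trough for the 70 mm tube (82 mm long, 36 mm wide), 10 mm above the counter; axes as the tray's, x along the trough. A tube lying in it has its axis 15 mm above this point.
- row92 (a point): Centre of the floor of the trough for the 92 mm tube (104 mm long, 36 mm wide), 10 mm above the counter; axes as the tray's, x along the trough. A tube lying in it has its axis 15 mm above this point.
- row114 (a point): Centre of the floor of the trough for the 114 mm tube (126 mm long, 36 mm wide), 10 mm above the counter; axes as the tray's, x along the trough. A tube lying in it has its axis 15 mm above this point.
- row136 (a point): Centre of the floor of the trough for the 136 mm tube (148 mm long, 36 mm wide), 10 mm above the counter; axes as the tray's, x along the trough. A tube lying in it has its axis 15 mm above this point.
- jar: White cream jar with a grey lid, 64 mm diameter, 55 mm tall, standing beyond the work; origin at the centre of its underside. Bystander.
- tumbler: Orange tooth tumbler, 66 mm rim diameter, 75 mm tall, standing beyond the work; origin at the centre of its underside. Bystander.
- soap: Bar of white soap, 80 x 52 x 25 mm, lying between the robot and the work; origin at the centre of its underside. Bystander.

How it is judged:
At the end, for the whole second after the job is handed in: Each of the four tubes lies at rest on the floor of the trough of its own length: its middle within 9 mm along and 7 mm across of the trough's centre and 11 to 19 mm above the floor, its axis within 0.12 rad of the trough's direction (either way round) (x of tube70_mid in the frame of row70 between -0.009 and 0.009 m and y of tube70_mid in the frame of row70 between -0.007 and 0.007 m and z of tube70_mid in the frame of row70 between 0.011 and 0.019 m and angle between the x axis of each of tube70, tube92, tube114, tube136 and the x axis of tray, either way round below 0.12 rad and linear speed of each of tube70, tube92, tube114, tube136 below 0.02 m/s and x of tube92_mid in the frame of row92 between -0.009 and 0.009 m and y of tube92_mid in the frame of row92 between -0.007 and 0.007 m and z of tube92_mid in the frame of row92 between 0.011 and 0.019 m and x of tube114_mid in the frame of row114 between -0.009 and 0.009 m and y of tube114_mid in the frame of row114 between -0.007 and 0.007 m and z of tube114_mid in the frame of row114 between 0.011 and 0.019 m and x of tube136_mid in the frame of row136 between -0.009 and 0.009 m and y of tube136_mid in the frame of row136 between -0.007 and 0.007 m and z of tube136_mid in the frame of row136 between 0.011 and 0.019 m); the robot touches nothing.
It fails at once if the jar was shoved (more than 20 mm) or tipped (more than 0.3 rad) (distance of jar from where it was at the start of the episode above 0.02 m or angle between jar's own z axis and vertical above 0.3 rad).
It fails at once if the tumbler was shoved (more than 20 mm) or tipped (more than 0.3 rad) (distance of tumbler from where it was at the start of the episode above 0.02 m or angle between tumbler's own z axis and vertical above 0.3 rad).
It fails at once if the soap was shoved (more than 20 mm) or tipped (more than 0.3 rad) (distance of soap from where it was at the start of the episode above 0.02 m or angle between soap's own z axis and vertical above 0.3 rad).
It fails at once if a tube was dropped (moving faster than 0.8 m/s with no finger on it, a fall of about 30 mm) ((linear speed of tube70 above 0.8 m/s and contact force between tube70 and the fingers below 0.05 N) or (linear speed of tube92 above 0.8 m/s and contact force between tube92 and the fingers below 0.05 N) or (linear speed of tube114 above 0.8 m/s and contact force between tube114 and the fingers below 0.05 N) or (linear speed of tube136 above 0.8 m/s and contact force between tube136 and the fingers below 0.05 N)).
It also fails if it takes over 72 s, if anything falls off the work surface, if the arm or the gripper's body presses on something with over 40 N, if the wrist force passes 120 N, or if a joint passes its speed limit or range.

## Working session

There is one attempt and no reset: what is moved stays moved. The work goes in short steps, each a Python script; the robot and the scene stay as the last script left them, time stands still between calls to the robot, and variables do not carry over. Pictures are saved under pics/ and viewed, about 8 in all and at most 12, crops included, and the job is handed in when it is done.

```bash
mkdir -p pics; python3 - <<'E'
from workcell import r, optics
import cv2, numpy as np
np.set_printoptions(precision=4,suppress=True)
for n in ("scene","side"):
    im,d=optics.get_image(n); np.savez(f"{n}0.npz",im=im,d=d)
    cv2.imwrite(f"pics/{n}0.png",cv2.cvtColor(im,cv2.COLOR_RGB2BGR))
    print(n,optics.camera_model(n), (d>0).mean())
print(optics.camera_model("wrist"))
print(r.read_state()); print(r.tip_extent)
E
```

```text
scene {'K': array([[447.7896,   0.    , 324.1644],
       [  0.    , 447.7896, 207.6104],
       [  0.    ,   0.    ,   1.    ]]), 'k1': -0.09085480205085597, 'R': array([[ 0.6795,  0.7333,  0.0244],
       [ 0.4261, -0.3673, -0.8268],
       [-0.5973,  0.5722, -0.562 ]]), 't': array([-0.3758, -0.0964,  1.4441])} 0.995875
side {'K': array([[374.3332,   0.    , 321.6283],
       [  0.    , 374.3332, 199.4338],
       [  0.    ,   0.    ,   1.    ]]), 'k1': 0.015096907971821345, 'R': array([[-0.9976, -0.0679,  0.0102],
       [-0.0541,  0.6858, -0.7257],
       [ 0.0423, -0.7246, -0.6879]]), 't': array([0.5773, 0.1533, 0.9666])} 0.996
{'K': array([[323.6359,   0.    , 322.0809],
       [  0.    , 323.6359, 203.0175],
       [  0.    ,   0.    ,   1.    ]]), 'k1': -0.06819696646555864, 'tool_from_camera': array([[ 0.    , -0.958 , -0.2867,  0.0738],
       [ 1.    ,  0.0004, -0.0012,  0.0003],
       [ 0.0012, -0.2867,  0.958 , -0.1182],
       [ 0.    ,  0.    ,  0.    ,  1.    ]])}
{'time_s': 0.1, 'joint_positions': array([-1.464 ,  0.3427,  1.5249, -0.    ,  1.2754, -0.146 ]), 'dq': array([ 0.0021, -0.0012, -0.004 ,  0.0002,  0.0001, -0.0002]), 'tau': array([  0.0031, -43.4446, -24.6491,  -0.0001,   0.0046,   0.    ]), 'eef_pos': array([ 0.1313, -0.508 ,  0.2557]), 'eef_rot': array([ 0.992 ,  0.1261,  0.    , -0.0007]), 'contact_force': array([-0.4031,  0.2909, -0.2237]), 'torque': array([ 0.024 , -0.0188,  0.0956]), 'grip_width': 0.08539079680274514}
0.025
```

View pics/scene0.png

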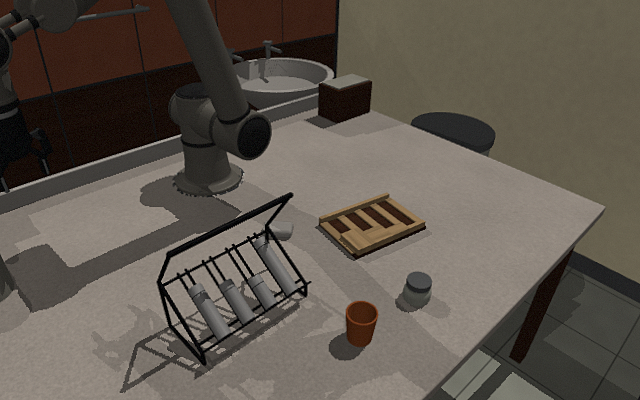

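View pics/side0.png

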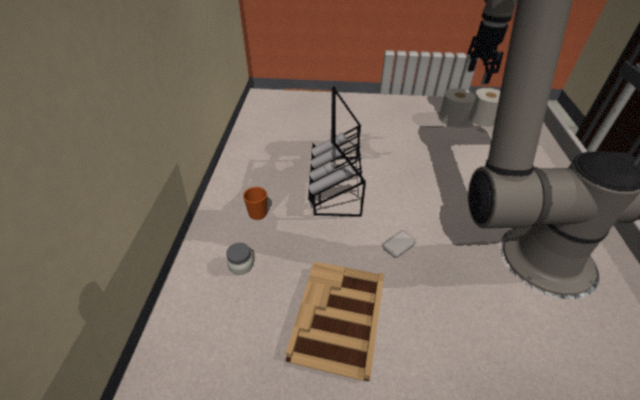

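Scene shows the rack (165–305, 195–360) with four tubes, the tray (320–425, 195–255), tumbler (361,322), jar (417,290) and the soap behind the rack (285,232). The side view agrees: tray (290–383, 265–380), soap (400,243), jar (238,257) and tumbler (256,203). Next I'll get rough positions from the depth data.

```bash
cat > h.py <<'E'
import numpy as np, cv2
from scipy.spatial.transform import Rotation as Rot
from workcell import r, optics, command_gripper
np.set_printoptions(precision=4,suppress=True,linewidth=150)
def undist(m,uv):
    K=m["K"]; return cv2.undistortPoints(np.asarray(uv,float).reshape(-1,1,2),K,np.array([m["k1"],0,0,0,0])).reshape(-1,2)
def extr(m,pos=None,quat=None):
    """camera->world rotation, centre"""
    if "R" in m: return m["R"].T, -m["R"].T@m["t"]
    T=m["tool_from_camera"]; Rt=Rot.from_quat(quat).as_matrix()
    return Rt@T[:3,:3], Rt@T[:3,3]+pos
def rays(m,uv,E):
    s=undist(m,uv); d=np.c_[s,np.ones(len(s))]@E[0].T
    return E[1],d
def plane(m,uv,E,z):
    c,d=rays(m,uv,E); return c+d*((z-c[2])/d[:,2])[:,None]
def cloud(m,d,E):
    v,u=np.mgrid[0:400,0:640]; uv=np.c_[u.ravel(),v.ravel()]
    c,dd=rays(m,uv,E); P=(c+dd*d.ravel()[:,None]); P[d.ravel()==0]=np.nan
    return P.reshape(400,640,3)
E
cat > a.py <<'E'
from h import *
for n in ("scene","side"):
    z=np.load(n+"0.npz"); im,d=z["im"],z["d"]; m=optics.camera_model(n); P=cloud(m,d,extr(m))
    hsv=cv2.cvtColor(im,cv2.COLOR_RGB2HSV)
    box=lambda u0,u1,v0,v1: np.pad(np.ones((v1-v0,u1-u0),bool),((v0,400-v1),(u0,640-u1)))
    tb,rb,sb={"scene":(box(310,435,185,265),box(150,315,190,370),box(270,300,220,245)),"side":(box(280,395,255,390),box(300,370,80,222),box(380,420,228,260))}[n]
    tray=tb&(hsv[...,1]>70)&(P[...,2]>.006)&(P[...,2]<.05)
    p=P[tray]; rect=cv2.minAreaRect((p[:,:2]*1000).astype(np.float32)); print(n,"tray",len(p),rect,"z",np.percentile(p[:,2],[5,50,95]))
    blk=rb&(hsv[...,2]<60)&(P[...,2]>.23)&(P[...,2]<.28); p=P[blk]
    vx=cv2.fitLine((p).astype(np.float32),cv2.DIST_HUBER,0,.01,.01).ravel(); t=(p-vx[3:])@vx[:3]
    print("handle",len(p),vx[:3],"ends",vx[3:]+np.percentile(t,1)*vx[:3],vx[3:]+np.percentile(t,99)*vx[:3])
    s=sb&(P[...,2]>.012)&(P[...,2]<.04); print("soap",s.sum(),np.nanmean(P[s],0),np.nanmin(P[s],0),np.nanmax(P[s],0))
    np.save(n+"P.npy",P)
E
python3 a.py
```

```text
scene tray 3828 ((528.89111328125, 203.22052001953125), (256.6568298339844, 178.1732177734375), 81.36211395263672) z [0.0096 0.0169 0.0306]
handle 864 [-0.0323  0.9995 -0.0033] ends [ 0.5765 -0.3848  0.2586] [ 0.5677 -0.1124  0.2577]
soap 308 [ 0.3922 -0.0064  0.0237] [ 0.3509 -0.0331  0.0122] [0.4217 0.0322 0.0306]
side tray 8438 ((528.2515869140625, 203.4398956298828), (256.15911865234375, 171.7455596923828), 80.893798828125) z [0.0101 0.016  0.0305]
handle 215 [-0.0354  0.9994  0.0039] ends [ 0.5722 -0.3809  0.2591] [ 0.5624 -0.1059  0.2601]
soap 514 [ 0.3793 -0.0029  0.0242] [ 0.3352 -0.0509  0.0122] [0.4197 0.0329 0.031 ]
```

```bash
cat >> h.py <<'E'
S35,C35=np.sin(np.radians(35)),np.cos(np.radians(35))
class Rack:
    def __init__(s,hm,yaw):   # hm: world xy of handle middle, yaw of rack x
        s.x=np.array([np.cos(yaw),np.sin(yaw),0]); s.y=np.array([-np.sin(yaw),np.cos(yaw),0]); z=np.array([0,0,1.])
        s.o=np.r_[hm,0]+.004*s.x; s.s=C35*s.x+S35*z; s.n=-S35*s.x+C35*z; s.p0=s.o-.06*s.x+.055*z
        s.quat=Rot.from_matrix(np.c_[-s.s,s.y,-s.n]).as_quat()
    def pt(s,u,y,n): return s.p0+u*s.s+y*s.y+n*s.n     # slope coords from stop
    def inv(s,P): return (P-s.p0)@np.c_[s.s,s.y,s.n]
E
cat > b.py <<'E'
from h import *
R=Rack([.570,-.246],np.pi+.034)
for n in ("scene","side"):
    P=np.load(n+"P.npy"); im=np.load(n+"0.npz")["im"]; hsv=cv2.cvtColor(im,cv2.COLOR_RGB2HSV)
    ok=(hsv[...,2]>70)&np.isfinite(P[...,0]); Q=R.inv(P[ok])
    for y in (-.087,-.029,.029,.087):
        q=Q[(abs(Q[:,1]-y)<.024)&(Q[:,2]>.0)&(Q[:,2]<.022)&(Q[:,0]>-.03)&(Q[:,0]<.17)]
        top=q[q[:,2]>.008]
        print(n,y,len(q),"u",np.percentile(q[:,0],[2,98]),"y rng",np.percentile(q[:,1],[3,97]),"top y",np.median(top[:,1]) if len(top) else 0,"n98",np.percentile(q[:,2],97))
# kinematics fit
rows=[];rhs=[]
q0s=[]
for x in (.4,.5,.6):
  for z in (.2,.35):
    for a in (0,.4):
      Rm=Rot.from_euler('y',a)*Rot.from_quat([1,0,0,0]); q=r.solve_ik([x,0,z],Rm.as_quat())
      if q is None: continue
      c=np.cumsum([q[1],q[2],q[4]]); zt=Rm.as_matrix()[:,2]; q0s.append(np.r_[x,z,a,q])
      rows.append([np.cos(c[0]),np.cos(c[1]),zt[2],1]); rhs.append(z)
print(np.array(q0s)); print(np.linalg.lstsq(np.array(rows),np.array(rhs),rcond=None)[:2])
for u in (.035,.068):
  for y in (-.087,.087):
    for n in (.016,.2):
      for flip in (0,1):
        qt=(Rot.from_quat(R.quat)*Rot.from_euler('z',np.pi*flip)).as_quat()
        print(u,y,n,flip,R.pt(u,y,n),r.solve_ik(R.pt(u,y,n),qt))
E
python3 b.py
```

```text
scene -0.087 671 u [0.0052 0.1357] y rng [-0.0971 -0.0738] top y -0.08409401724254748 n98 0.016100332223618993
scene -0.029 369 u [0.0041 0.0705] y rng [-0.0395 -0.0163] top y -0.026765335328188512 n98 0.016435130302573656
scene 0.029 470 u [0.0035 0.0875] y rng [0.0177 0.041 ] top y 0.031325755834505545 n98 0.01666835446010167
scene 0.087 711 u [0.0036 0.114 ] y rng [0.0745 0.0998] top y 0.08884072630662931 n98 0.016822965701980556
side -0.087 387 u [0.0021 0.1383] y rng [-0.1022 -0.0811] top y -0.09272345112352015 n98 0.015504089981627953
side -0.029 193 u [-0.0001  0.0731] y rng [-0.0446 -0.0211] top y -0.03536828679510253 n98 0.01552721280437119
side 0.029 220 u [0.0006 0.0951] y rng [0.0138 0.0345] top y 0.022455961610096522 n98 0.01576407513190931
side 0.087 232 u [0.0014 0.1161] y rng [0.0705 0.0935] top y 0.08135404341579136 n98 0.01614488097293858
[[ 0.4     0.2     0.     -0.1922  0.177   1.926  -0.      1.0386  1.3786]
 [ 0.4     0.2     0.4    -0.1497  0.3985  1.6752 -0.0584  1.464   1.439 ]
 [ 0.4     0.35    0.     -0.1922  0.0415  1.6455 -0.      1.4547  1.3786]
 [ 0.4
[... 1192 characters left out ...]
3  1.9693 -2.1387]
0.035 0.087 0.2 0 [ 0.7149 -0.3281  0.2389] None
0.035 0.087 0.2 1 [ 0.7149 -0.3281  0.2389] None
0.068 -0.087 0.016 0 [ 0.5765 -0.1587  0.1071] [-0.3045  0.9526  0.9653 -0.197   1.803   1.2441]
0.068 -0.087 0.016 1 [ 0.5765 -0.1587  0.1071] [-0.3045  0.9526  0.9653 -0.197   1.803  -1.8975]
0.068 -0.087 0.2 0 [ 0.682  -0.1551  0.2578] None
0.068 -0.087 0.2 1 [ 0.682  -0.1551  0.2578] None
0.068 0.087 0.016 0 [ 0.5824 -0.3326  0.1071] [-0.506   1.0863  0.6687 -0.3181  1.9109  1.005 ]
0.068 0.087 0.016 1 [ 0.5824 -0.3326  0.1071] [-0.506   1.0863  0.6687 -0.3181  1.9109 -2.1366]
0.068 0.087 0.2 0 [ 0.6879 -0.329   0.2578] None
0.068 0.087 0.2 1 [ 0.6879 -0.329   0.2578] None
```

```bash
cat >> h.py <<'E'
def plan(path,q):
    return None
E
python3 - <<'E'
from h import *
for n,box in (("scene",[(340,382,300,350),(400,436,268,310)]),("side",[(240,272,185,222),(222,256,240,275)])):
    P=np.load(n+"P.npy")
    for nm,(u0,u1,v0,v1) in zip(("tumbler","jar"),box):
        p=P[v0:v1,u0:u1].reshape(-1,3); p=p[(p[:,2]>.015)&(p[:,2]<.09)]; print(n,nm,np.percentile(p,[3,50,97],axis=0)[:, :].round(3).tolist())
R=Rack([.570,-.246],np.pi+.034)
for y in (-.22,-.18,-.087,0,.087):
  for n in (.06,.08,.1,.13):
    for u in (.035,.068): print(y,n,u,R.pt(u,y,n),r.solve_ik(R.pt(u,y,n),R.quat))
E
```

```text
scene tumbler [[0.743, -0.134, 0.019], [0.772, -0.105, 0.054], [0.8, -0.076, 0.077]]
scene jar [[0.755, 0.048, 0.018], [0.785, 0.065, 0.051], [0.808, 0.1, 0.057]]
side tumbler [[0.741, -0.132, 0.02], [0.769, -0.092, 0.055], [0.797, -0.072, 0.077]]
side jar [[0.748, 0.058, 0.018], [0.773, 0.091, 0.054], [0.802, 0.108, 0.058]]
-0.22 0.06 0.035 [ 0.6242 -0.024   0.1242] [-0.1202  1.0062  0.7985 -0.0946  1.9407  1.4099]
-0.22 0.06 0.068 [ 0.5972 -0.0249  0.1432] [-0.1257  0.9295  0.9118 -0.0966  1.9037  1.408 ]
-0.22 0.08 0.035 [ 0.6357 -0.0236  0.1406] [-0.118   1.0207  0.7215 -0.0958  2.003   1.4058]
-0.22 0.08 0.068 [ 0.6087 -0.0246  0.1595] [-0.1233  0.9411  0.8411 -0.0974  1.9627  1.4043]
-0.22 0.1 0.035 [ 0.6472 -0.0232  0.157 ] [-0.1158  1.0397  0.6359 -0.0977  2.0696  1.4009]
-0.22 0.1 0.068 [ 0.6201 -0.0242  0.1759] [-0.121   0.9562  0.7641 -0.0987  2.0246  1.4001]
-0.22 0.13 0.035 [ 0.6644 -0.0227  0.1816] [-0.1127  1.08    0.4832 -0.1026  2.1818  1.3914]
-0.22 0.13 0.068 [ 0.6373 -0.0236  0.2005] [-0.1177  0.9872  0.6326 -0.1021  2.1249  1.3924]
-0.18 0.06 0.035 [ 0.6256 -0.06
[... 2032 characters left out ...]
None
0 0.13 0.068 [ 0.6448 -0.2435  0.2005] [-0.3761  1.1331  0.3174 -0.2959  2.2402  1.0417]
0.087 0.06 0.035 [ 0.6347 -0.3309  0.1242] [-0.4747  1.2399  0.2791 -0.339   2.1444  0.9532]
0.087 0.06 0.068 [ 0.6076 -0.3318  0.1432] [-0.4904  1.1297  0.4755 -0.331   2.0579  0.9688]
0.087 0.08 0.035 [ 0.6461 -0.3305  0.1406] [-0.4683  1.3097  0.0781 -0.369   2.2697  0.9041]
0.087 0.08 0.068 [ 0.6191 -0.3314  0.1595] [-0.4836  1.1625  0.3598 -0.3433  2.1384  0.9445]
0.087 0.1 0.035 [ 0.6576 -0.3301  0.157 ] None
0.087 0.1 0.068 [ 0.6306 -0.331   0.1759] [-0.477   1.2136  0.2029 -0.3657  2.2398  0.9071]
0.087 0.13 0.035 [ 0.6748 -0.3295  0.1816] None
0.087 0.13 0.068 [ 0.6478 -0.3304  0.2005] None
```

```bash
python3 - <<'E'
from h import *
th=np.radians(-8.9); tq=Rot.from_matrix(np.c_[[np.cos(th),np.sin(th),0],[np.sin(th),-np.cos(th),0],[0,0,-1]]).as_quat()
s=r.read_state(); p=s["eef_pos"]
r.move_straight([p[0],p[1],.42],speed=.25)
r.reach([.528,.203,.30],tq)
r.hold(.15); s=r.read_state(); im,d=optics.get_image("wrist"); np.savez("wtray.npz",im=im,d=d,p=s["eef_pos"],q=s["eef_rot"])
cv2.imwrite("pics/wtray.png",cv2.cvtColor(im,cv2.COLOR_RGB2BGR)); print(s["time_s"],s["eef_pos"],s["joint_positions"])
E
```

```text
3.95 [0.5282 0.2024 0.3001] [ 0.2305  0.3892  1.3315 -0.0001  1.4207  1.9576]
```

View pics/wtray.png

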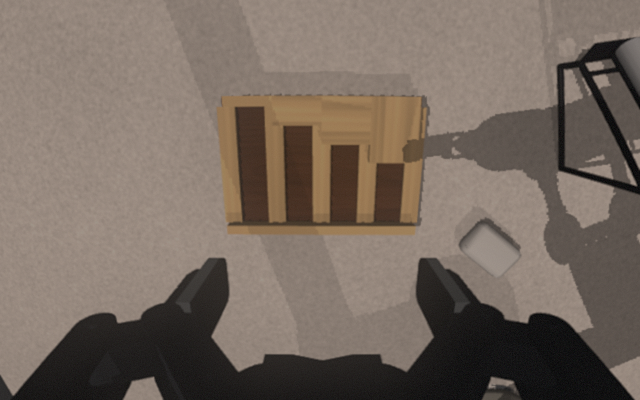

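The wrist picture shows the tray at (220–425, 95–235). Its dark floors are at columns 251, 298, 344 and 389, with the longest on the left (+y), and all share the robot-side end at row ≈222. Next I'll find the floors as contours.

```bash
python3 - <<'E'
from h import *
z=np.load("wtray.npz"); im,d=z["im"],z["d"]; m=optics.camera_model("wrist"); E=extr(m,z["p"],z["q"])
hsv=cv2.cvtColor(im,cv2.COLOR_RGB2HSV); P=cloud(m,d,E)
k=((hsv[...,2]<95)&(hsv[...,1]>60)).astype(np.uint8); k[:, :215]=0;k[:,430:]=0;k[:95]=0;k[226:]=0
k=cv2.morphologyEx(k,cv2.MORPH_OPEN,np.ones((9,9)))
cs=[c for c in cv2.findContours(k,0,cv2.CHAIN_APPROX_NONE)[0] if cv2.contourArea(c)>800]
for c in sorted(cs,key=lambda c:-cv2.boundingRect(c)[0])[:6]:
    W=plane(m,c.reshape(-1,2),E,.010); rect=cv2.minAreaRect((W[:,:2]*1000).astype(np.float32))
    mk=np.zeros((400,640),np.uint8); cv2.drawContours(mk,[c],-1,1,-1); print(cv2.boundingRect(c),rect,"floor z",np.nanmedian(P[mk>0][:,2]))
# top outline: wood mask, points at depth
w=(hsv[...,1]>90)&(P[...,2]>.005)&(P[...,2]<.04); w[:,:200]=0; w[:,440:]=0
q=P[w]; print(cv2.minAreaRect((q[:,:2]*1000).astype(np.float32)), np.percentile(q[:,2],[2,98]))
E
```

```text
(374, 164, 29, 62) ((477.35992431640625, 123.51426696777344), (34.80032730102539, 82.98844909667969), 81.10641479492188) floor z 0.01067381699132447
(330, 145, 29, 81) ((498.33062744140625, 179.57740783691406), (35.16306686401367, 106.80619812011719), 80.99577331542969) floor z 0.01081812175842431
(284, 126, 29, 100) ((519.03369140625, 235.99221801757812), (35.37171173095703, 130.2171630859375), 81.16899871826172) floor z 0.010825303769431999
(235, 107, 33, 118) ((540.1148071289062, 291.9349365234375), (35.58884048461914, 152.0790557861328), 80.64083862304688) floor z 0.010799377079702549
((529.1278076171875, 203.89215087890625), (254.26547241210938, 172.32777404785156), 80.7579116821289) [0.0095 0.0298]
```

```bash
python3 - <<'E'
from h import *
for n,b in (("side",(280,395,255,390)),("scene",(310,435,185,265))):
    z=np.load(n+"0.npz"); im,d=z["im"],z["d"]; m=optics.camera_model(n); E=extr(m); P=cloud(m,d,E); print(n,"cam",E[1])
    hsv=cv2.cvtColor(im,cv2.COLOR_RGB2HSV)
    k=((hsv[...,2]<95)&(hsv[...,1]>60)).astype(np.uint8); q=np.zeros_like(k); q[b[2]:b[3],b[0]:b[1]]=1; k&=q
    k=cv2.morphologyEx(k,cv2.MORPH_OPEN,np.ones((4,4)))
    for c in cv2.findContours(k,0,cv2.CHAIN_APPROX_NONE)[0]:
        if cv2.contourArea(c)<100: continue
        W=plane(m,c.reshape(-1,2),E,.010); print(cv2.boundingRect(c),cv2.minAreaRect((W[:,:2]*1000).astype(np.float32)))
# wrist: walls' tops/edges by height along tray x, in row strips
z=np.load("wtray.npz"); m=optics.camera_model("wrist"); P=cloud(m,z["d"],extr(m,z["p"],z["q"])).reshape(-1,3)
th=np.radians(-9.2); c=np.array([.527,.2045]); ex=np.array([np.cos(th),np.sin(th)]); ey=np.array([-ex[1],ex[0]])
a=(P[:,:2]-c)@ex; b=(P[:,:2]-c)@ey
for y in (-.087,-.029,.029,.087):
    s=(abs(b-y)<.012)&(abs(a)<.1); o=np.argsort(a[s]); A=a[s][o];Z=P[s][o][:,2]
    bins=np.arange(-.1,.1,.002); i=np.digitize(A,bins); prof=[np.median(Z[i==j])*1000 if (i==j).any() else -1 for j in range(1,len(bins))]
    fl=[bins[j]*1000 for j in range(len(prof)) if 7<prof[j]<14]; w=[bins[j]*1000 for j in range(len(prof)) if prof[j]>20]
    print(y,"floor",min(fl),max(fl)+2,"wall",np.round(w,0))
s=(abs(a+.01)<.03); 
bins=np.arange(-.14,.14,.002); i=np.digitize(b[s],bins); print([(round(bins[j-1]*1000)+1,round(np.median(P[s][i==j][:,2])*1000)) for j in range(1,len(bins))])
E
```

```text
side cam [0.5434 0.6345 0.7703]
(295, 338, 73, 31) ((540.0319213867188, 288.9892578125), (33.0498161315918, 148.7937469482422), 80.76625061035156)
(313, 316, 58, 25) ((519.7178955078125, 233.1575469970703), (32.446529388427734, 126.5927734375), 80.47215270996094)
(329, 296, 46, 20) ((499.2376708984375, 177.59442138671875), (31.756195068359375, 103.11390686035156), 80.92375946044922)
(343, 278, 35, 16) ((479.02825927734375, 122.08063507080078), (31.017681121826172, 80.82452392578125), 81.0889892578125)
scene cam [ 1.1589 -0.5861  0.7412]
(342, 224, 84, 35) ((610.28125, 185.76425170898438), (250.67906188964844, 85.76949310302734), 65.2975082397461)
(320, 216, 30, 18) ((464.5517883300781, 120.14897918701172), (58.97098922729492, 82.05824279785156), 76.68094635009766)
(344, 210, 27, 21) ((488.289306640625, 185.61636352539062), (39.08042526245117, 104.10620880126953), 76.81318664550781)
(360, 204, 33, 25) ((508.4095764160156, 241.19985961914062), (40.90279769897461, 126.77467346191406), 77.2942123413086)
(377, 198, 37, 28) ((528.4891357421875, 297.5313415527344), (41.39573669433594, 149.3
[... 324 characters left out ...]
0.029 floor -71.99999999999999 30.000000000000107 wall [-84. -82. -80. -78. -76. -74.   4.   6.   8.  12.  14.  16.  18.  20.  22.  32.  34.  36.  38.  40.  42.  44.  46.  48.  50.  52.  54.  56.  58.
  60.  62.  64.  66.  68.  70.  72.  74.  76.  78.  80.  82.  84.  86.  88.]
0.029 floor -71.99999999999999 54.00000000000013 wall [-84. -82. -80. -78. -76. -74.  -8.  -6.  -4.  -2.   0.   2.   4.   6.   8.  10.  12.  14.  16.  18.  20.  54.  56.  58.  60.  62.  64.  66.  68.
  70.  72.  74.  76.  78.  80.  82.  84.  86.  88.]
0.087 floor -69.99999999999999 76.00000000000014 wall [-84. -82. -80. -78. -76. -74. -72.  76.  78.  80.  82.  84.  86.]
  return _methods._mean(a, axis=axis, dtype=dtype,
  ret = ret.dtype.type(ret / rcount)
Traceback (most recent call last):
ValueError: cannot convert float NaN to integer
```

```bash
python3 - <<'E'
from h import *
R=Rack([.570,-.246],np.pi+.034)
command_gripper(.046,40)
r.reach(R.pt(.05,-.20,.1),R.quat); print(r.read_state()["time_s"])
r.move_straight(R.pt(.05,0,.1),speed=.25)
r.hold(.15); s=r.read_state(); im,d=optics.get_image("wrist"); np.savez("wrack.npz",im=im,d=d,p=s["eef_pos"],q=s["eef_rot"])
cv2.imwrite("pics/wrack.png",cv2.cvtColor(im,cv2.COLOR_RGB2BGR)); print(s["time_s"],s["eef_pos"],R.pt(.05,0,.1),s["contact_force"],s["grip_width"])
m=optics.camera_model("wrist"); P=cloud(m,d,extr(m,s["eef_pos"],s["eef_rot"])); Q=R.inv(P.reshape(-1,3))
for y in (-.087,-.029,.029,.087):
    q=Q[(abs(Q[:,1]-y)<.027)&(Q[:,2]>.003)&(Q[:,2]<.022)&(Q[:,0]>.012)&(Q[:,0]<.17)]
    for lo in (.015,.05,.09):
        t=q[(q[:,0]>lo)&(q[:,0]<lo+.025)&(q[:,2]>.004)]
        if len(t)<30: continue
        # circle fit y,n
        A=np.c_[2*t[:,1],2*t[:,2],np.ones(len(t))]; sol=np.linalg.lstsq(A,(t[:,1:]**2).sum(1),rcond=None)[0]
        print(y,lo,len(t),"axis y,n",sol[:2],"rad",np.sqrt(sol[2]+sol[0]**2+sol[1]**2))
    print("  u max",np.percentile(q[:,0],[98,99.5]),"y rng",np.percentile(q[:,1],[1,99]))
for n in ():
    pass
E
```

```text
5.625
6.725 [ 0.6428 -0.2418  0.1661] [ 0.6424 -0.2435  0.1656] [-0.2973  0.6433 -0.7039] 0.046054839593141925
-0.087 0.015 1446 axis y,n [-0.0866  0.0012] rad 0.013648402669364821
-0.087 0.05 1281 axis y,n [-0.0865  0.0009] rad 0.013818914005466526
-0.087 0.09 864 axis y,n [-0.086   0.0008] rad 0.013932986964137327
  u max [0.1103 0.1143] y rng [-0.0981 -0.0723]
-0.029 0.015 1543 axis y,n [-0.0285  0.0005] rad 0.014368411256426877
-0.029 0.05 1085 axis y,n [-0.0283  0.0005] rad 0.014160218770350166
  u max [0.0691 0.0704] y rng [-0.0426 -0.0141]
0.029 0.015 1504 axis y,n [0.0292 0.0011] rad 0.013841437260777786
0.029 0.05 1193 axis y,n [0.0294 0.001 ] rad 0.013773617527824541
0.029 0.09 71 axis y,n [0.0278 0.0031] rad 0.011498316999354904
  u max [0.0897 0.0918] y rng [0.0153 0.0429]
0.087 0.015 1454 axis y,n [0.0868 0.0018] rad 0.01348647574133298
0.087 0.05 1291 axis y,n [0.0873 0.0013] rad 0.013836668539712828
0.087 0.09 932 axis y,n [0.0872 0.0013] rad 0.01368854677817658
  u max [0.1103 0.1129] y rng [0.073  0.0985]
```

View pics/wrack.png

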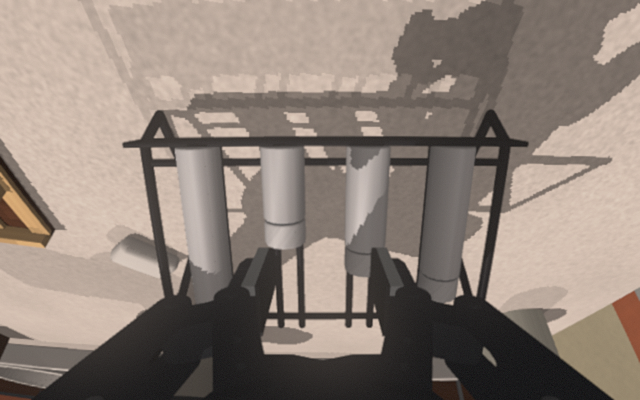

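The wrist view of the rack shows the handle and stop at row ≈143. From left (tray side) to right the tubes are 136, 70, 92 and 114, at columns 200, 283, 366 and 450. The depth fits put their axes within 1 mm of the nominal rack frame, so I'll pick the first tube.

```bash
cat > job.py <<'E'
from h import *
R=Rack([.570,-.246],np.pi+.034)
Y={136:-.0865,70:-.0285,92:.0293,114:.0871}
ROW={136:(.5403,.2912),114:(.5196,.2354),92:(.4990,.1795),70:(.4785,.1237)}
th=np.radians(-9.2); TQ=Rot.from_matrix(np.c_[[np.cos(th),np.sin(th),0],[np.sin(th),-np.cos(th),0],[0,0,-1]]).as_quat()
G=.018                     # TCP stands this far above the tube axis
def log(t):
    s=r.read_state(); print(f"{t:9s} t={s['time_s']:.2f} p={s['eef_pos']} F={s['contact_force']} w={s['grip_width']:.4f}",flush=True); return s
def pick(L,stage=True):
    u=L/2
    if stage: r.reach(R.pt(u,-.20,.075),R.quat)
    r.move_straight(R.pt(u,Y[L],.075),speed=.25)
    r.hold(.1); s=log("above"); 
    hit=r.move_straight(R.pt(u,Y[L],G),speed=.1,max_force=15); r.hold(.15); s=log(f"down {hit}"); print("  rack coords",R.inv(s["eef_pos"]))
    if hit: return False
    command_gripper(.02,60); s=log("grip"); return s["grip_width"]>.025
def carry(L):
    u=L/2
    r.move_straight(R.pt(u,Y[L],.075),speed=.15)
    r.move_straight(R.pt(u,-.20,.075),speed=.25)
    r.reach([*ROW[L],.10],TQ); r.hold(.2); s=log("over row"); return s
def lay(L,dx=(0,0)):
    x=np.array(ROW[L])+dx
    hit=r.move_straight([*x,.025+G+.001],speed=.06,max_force=8); r.hold(.2); s=log(f"laid {hit}"); print("  err",s["eef_pos"]-[*ROW[L],.025+G]); return hit
def leave(L):
    command_gripper(.044); p=r.read_state()["eef_pos"]; r.hold(.1); r.move_straight([p[0],p[1],.12],speed=.2); log("left")
E
python3 - <<'E'
from job import *
if pick(136):
    carry(136); lay(136)
E
```

```text
Traceback (most recent call last):
  File "job.py", line 11, in pick
    if stage: r.reach(R.pt(u,-.20,.075),R.quat)
              ~~~~~~~^^^^^^^^^^^^^^^^^^^^^^^^^^
workcell.PlanningError: the arm cannot take that pose within its joint ranges
```

```bash
python3 - <<'E'
from job import *
print(r.read_state()["joint_positions"], R.quat)
for u in (.035,.046,.057,.068):
  for y in (-.20,-.1,0,.087): print(u,y,r.solve_ik(R.pt(u,y,.075),R.quat))
if pick(136,False):
    carry(136); lay(136)
E
```

```text
[-0.375   1.1294  0.4157 -0.2771  2.1489  1.0734] [ 0.9536  0.0162 -0.3007  0.0051]
0.035 -0.2 [-0.1433  1.0202  0.734  -0.1109  1.9886  1.3799]
0.035 -0.1 [-0.2644  1.0576  0.6521 -0.1878  2.0148  1.2425]
0.035 0 [-0.3783  1.1372  0.4764 -0.2668  2.0828  1.0937]
0.035 0.087 [-0.4699  1.2857  0.1434 -0.3581  2.2306  0.9211]
0.046 -0.2 [-0.1453  0.9931  0.7755 -0.1115  1.974   1.3795]
0.046 -0.1 [-0.2677  1.0293  0.6968 -0.1884  1.9981  1.2424]
0.046 0 [-0.3826  1.105   0.5309 -0.2661  2.0602  1.0956]
0.046 0.087 [-0.4749  1.233   0.2459 -0.3483  2.1821  0.9367]
0.057 -0.2 [-0.1474  0.9668  0.8149 -0.1121  1.9608  1.3789]
0.057 -0.1 [-0.2711  1.0021  0.7388 -0.1891  1.9829  1.2418]
0.057 0 [-0.3871  1.0746  0.5808 -0.266   2.0402  1.0965]
0.057 0.087 [-0.4801  1.1904  0.3249 -0.3428  2.1461  0.9457]
0.068 -0.2 [-0.1495  0.9411  0.8524 -0.1129  1.9488  1.3781]
0.068 -0.1 [-0.2745  0.9756  0.7786 -0.1901  1.9692  1.2409]
0.068 0 [-0.3916  1.0457  0.627  -0.2663  2.0223  1.0967]
0.068 0.087 [-0.4853  1.1531  0.3913 -0.3396  2.1169  0.9514]Traceback (most recent call last):
  File "<stdin>", line 5, in <module>
  File "job.py", line 12, in pick
    r.move_straight(R.pt(u,Y[L],.075),speed=.25)
    ~~~~~~~~~~~~~~~^^^^^^^^^^^^^^^^^^^^^^^^^^^^^
workcell.PlanningError: the arm cannot follow that straight line within its joint ranges
```

L/2 is in millimetres, which is my unit bug. Nothing has moved.

```bash
sed -i 's#u=L/2$#u=L/2000#' job.py; python3 - <<'E'
from job import *
if pick(136,False):
    carry(136); lay(136)
im,d=optics.get_image("wrist"); cv2.imwrite("pics/w136.png",cv2.cvtColor(im,cv2.COLOR_RGB2BGR))
E
```

```text
above     t=7.39 p=[ 0.6107 -0.1587  0.1557] F=[ 0.2895 -0.7844 -0.4134] w=0.0460
down False t=8.26 p=[ 0.5783 -0.1594  0.1093] F=[-0.78    0.4878  0.6692] w=0.0457
  rack coords [ 0.0678 -0.0863  0.0188]
grip      t=8.55 p=[ 0.5783 -0.1591  0.1094] F=[3.6115 0.8205 3.7307] w=0.0276
over row  t=11.19 p=[0.5411 0.2902 0.0998] F=[0.9239 0.4275 0.155 ] w=0.0276
laid True t=12.26 p=[0.5397 0.291  0.045 ] F=[-1.1838 -0.3308  4.689 ] w=0.0279
  err [-0.0006 -0.0002  0.002 ]
```

View pics/w136.png

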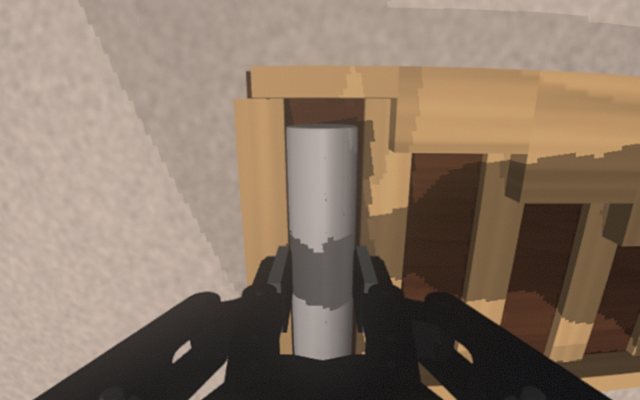

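The tube is straight in its trough, at columns 287–357 with the floor at about 287–365. Its far end is at row 125 and the trough's end at row 98, so I'll check that gap by casting rays before letting go.

```bash
python3 - <<'E'
from job import *
s=r.read_state(); m=optics.camera_model("wrist"); E=extr(m,s["eef_pos"],s["eef_rot"])
ex=np.array([np.cos(th),np.sin(th),0]); ey=np.array([-ex[1],ex[0],0]); o=np.r_[ROW[136],0]
f=lambda uv,z:[(plane(m,[uv],E,z)[0]-o)@ex*1000,(plane(m,[uv],E,z)[0]-o)@ey*1000]
print("trough end",f((325,98),.01),"tube end top z40",f((322,125),.04),"axis z25",f((322,125),.025),"floor",f((322,125),.01))
print("floor left/right row110",f((287,110),.01),f((365,110),.01),"ridge right z15 inner",f((365,150),.015), "tube sides",f((287,150),.025),f((357,150),.025))
E
```

```text
trough end [np.float64(76.96227936900695), np.float64(-1.438942013922818)] tube end top z40 [np.float64(66.6109956845544), np.float64(-0.09303761378531569)] axis z25 [np.float64(65.77611266667361), np.float64(-0.08651372738587446)] floor [np.float64(64.94122964879274), np.float64(-0.07998984098650362)]
floor left/right row110 [np.float64(71.7068627765341), np.float64(15.929519428608867)] [np.float64(71.726438834651), np.float64(-19.755116452476685)] ridge right z15 inner [np.float64(54.072651078875474), np.float64(-19.722630731122155)] tube sides [np.float64(55.369564258211234), np.float64(14.815235932361265)] [np.float64(55.37238078321395), np.float64(-14.987668533999958)]
```

The rays say the trough's centre is about 3 mm further along +x and 1.7 mm towards −y than I had it, which agrees with the depth profile. I'll shift the tube, release it, and go on to tube 114 with the corrected rows.

```bash
cat > fix.py <<'E'
s=open('job.py').read()
s=s.replace("def log(t)","ROW={k:(v[0]+.0027,v[1]-.0018) for k,v in ROW.items()}\ndef log(t)").replace("G=.018","G=.0155").replace("u=L/2000\n","u=L/2000+.001\n")
open('job.py','w').write(s)
E
python3 fix.py; python3 - <<'E'
from job import *
p=r.read_state()["eef_pos"]; r.move_straight([p[0],p[1],.05],speed=.05)
r.move_straight([*ROW[136],.05],speed=.05)
lay(136); leave(136)
if pick(114):
    carry(114); lay(114)
im,d=optics.get_image("wrist"); cv2.imwrite("pics/w114.png",cv2.cvtColor(im,cv2.COLOR_RGB2BGR))
E
```

```text
laid True t=13.23 p=[0.5441 0.2898 0.0433] F=[0.7337 0.1997 1.756 ] w=0.0278
  err [0.0011 0.0004 0.0028]
left      t=14.18 p=[0.5433 0.2895 0.1197] F=[-0.2667 -0.6418  0.2313] w=0.0439
above     t=16.87 p=[ 0.6248 -0.3301  0.1501] F=[ 0.0226 -0.227   0.2152] w=0.0440
down False t=17.76 p=[ 0.591  -0.3324  0.1016] F=[-0.6548  0.4738 -0.8689] w=0.0439
  rack coords [0.0579 0.0871 0.0164]
grip      t=18.03 p=[ 0.5909 -0.3327  0.1016] F=[ 2.4313 -1.7465  3.2372] w=0.0278
over row  t=21.23 p=[0.5233 0.2326 0.0997] F=[-0.4509 -0.0413  0.2299] w=0.0277
laid True t=22.35 p=[0.5218 0.2335 0.0419] F=[-1.4307  0.3444  5.9364] w=0.0278
  err [-0.0005 -0.0001  0.0014]
```

View pics/w114.png

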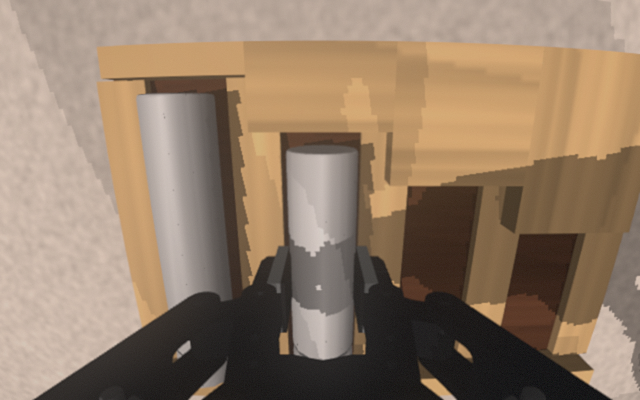

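The 114 tube is centred in its trough (tube at columns 287–357, floor at about 282–360) with a far-end gap of rows 132–148, close to the nominal 6 mm. I'll lay the last two the same way.

```bash
python3 - <<'E'
from job import *
leave(114)
for L in (92,70):
    if not pick(L): print("pick failed",L); break
    carry(L); lay(L); leave(L)
else:
    r.reach([.535,.203,.30],TQ); r.hold(.2); s=log("look")
    im,d=optics.get_image("wrist"); np.savez("wend.npz",im=im,d=d,p=s["eef_pos"],q=s["eef_rot"])
    cv2.imwrite("pics/wend.png",cv2.cvtColor(im,cv2.COLOR_RGB2BGR))
    m=optics.camera_model("wrist"); P=cloud(m,d,extr(m,s["eef_pos"],s["eef_rot"])).reshape(-1,3); P=P[np.isfinite(P[:,0])]
    ex=np.array([np.cos(th),np.sin(th)]); ey=np.array([-ex[1],ex[0]])
    for L in ROW:
        a=(P[:,:2]-ROW[L])@ex; b=(P[:,:2]-ROW[L])@ey
        k=(abs(a)<L/2000+.02)&(abs(b)<.017)&(P[:,2]>.031)&(P[:,2]<.05); t=P[k]
        print(L,k.sum(),"along",np.percentile(a[k],[1,99]).round(4),"across",b[k].mean().round(4),"ztop",np.percentile(t[:,2],95).round(4),"yaw",np.polyfit(a[k],b[k],1)[0].round(3),"tilt",np.polyfit(a[k],t[:,2],1)[0].round(3))
E
```

```text
left      t=23.34 p=[0.5205 0.2331 0.1195] F=[-0.2945 -0.1212  0.9751] w=0.0441
above     t=25.64 p=[ 0.6319 -0.2715  0.1438] F=[-0.5476  0.343   0.0905] w=0.0438
down False t=26.53 p=[ 0.598  -0.2743  0.0953] F=[-0.096  -0.5214 -0.1317] w=0.0437
  rack coords [0.0469 0.0293 0.0164]
grip      t=26.82 p=[ 0.5979 -0.2744  0.0953] F=[ 2.9258 -0.1075  2.672 ] w=0.0282
over row  t=29.63 p=[0.503  0.1767 0.0997] F=[-0.0765 -0.069  -1.3941] w=0.0279
laid True t=30.76 p=[0.5012 0.1776 0.0421] F=[-0.0905 -0.713   4.9128] w=0.0276
  err [-0.0005 -0.0001  0.0016]
left      t=31.70 p=[0.5    0.1774 0.1195] F=[-0.5701 -0.5414 -0.9026] w=0.0439
above     t=33.64 p=[ 0.6389 -0.2129  0.1375] F=[-0.2544 -0.6487  0.2029] w=0.0441
down False t=34.53 p=[ 0.605  -0.2162  0.0889] F=[-0.5953 -0.0301  0.1042] w=0.0443
  rack coords [ 0.0358 -0.0285  0.0163]
grip      t=34.82 p=[ 0.605  -0.2162  0.089 ] F=[2.4506 1.4962 3.9887] w=0.0281
over row  t=37.45 p=[0.4824 0.1212 0.0997] F=[-0.4475  0.1773 -0.2481] w=0.0279
laid True t=38.57 p=[0.4807 0.1219 0.0423] F=[-0.1653 -0.1267  5.2949] w=0.0276
  err [-0.0005 -0.      0.0018]
left      t=39.51 p=[0.4796 0.1217 0.1195] F=[-0.4391 -0.0478 -0.3157] w=0.0439
look      t=40.54 p=[0.5345 0.2023 0.2981] F=[-0.2774  1.0482  0.7632] w=0.0439
136 2518 along [-0.0659  0.0665] across -0.0009 ztop 0.0411 yaw 0.004 tilt -0.001
114 2044 along [-0.0551  0.0557] across -0.0008 ztop 0.0412 yaw 0.007 tilt 0.0
92 1614 along [-0.0446  0.0448] across 0.0002 ztop 0.041 yaw 0.002 tilt -0.002
70 1169 along [-0.034   0.0335] across 0.0022 ztop 0.0409 yaw -0.0 tilt 0.002
```

View pics/wend.png

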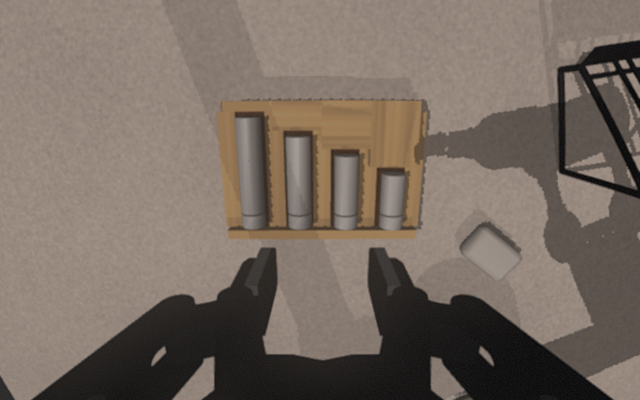

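The picture shows all four tubes flat in their own troughs at columns 250, 298, 345 and 391. Every top is at z ≈ 41 mm with yaw and tilt near zero, and each lies 2 mm or less off my row centres. I'll check the bystanders from the side camera and then hand in.

```bash
python3 - <<'E'
from h import *
m=optics.camera_model("side"); P0=np.load("sideP.npy"); im,d=optics.get_image("side"); P1=cloud(m,d,extr(m))
for nm,(u0,u1,v0,v1) in dict(tumbler=(240,272,185,222),jar=(222,256,240,275),soap=(380,420,228,260)).items():
    f=lambda P:(lambda p:p[(p[:,2]>.012)&(p[:,2]<.09)].mean(0))(P[v0:v1,u0:u1].reshape(-1,3)); print(nm,f(P1)-f(P0))
s=r.read_state(); print(s["time_s"],abs(s["dq"]).max()); r.finish_job()
E
```

```text
tumbler [ 0.0001 -0.      0.0001]
jar [-0.      0.0001 -0.0002]
soap [-0.0001 -0.0001 -0.0002]
40.6417 0.009748135371730865
the job is handed in; nothing more can be done
```

All four tubes are off the rack and lying in the tray, each in the trough for its length. I handed the job in at about 41 s of the 72 s; no verdict is reported back.

**How it went:** I took each tube at its middle, drew it out square to the slope and moved it sideways clear of the handle. I then lowered it until light floor contact (about 5 N) and let go.

**Last checks:**
- **Tubes:** a wrist depth check showed all four flat (tilt 0.002 or less) with yaw within 0.007 rad. Their tops were at about 41 mm, against 40 mm expected. Their middles were within about 2 mm of my estimated trough centres.
- **Bystanders:** the tumbler, jar and soap had moved 0.2 mm or less in the side view.
- **Robot:** it was clear of everything and still.

**What disagreed:**
- My first estimate of the trough centres was about 3 mm off along and 1.7 mm across. I saw this at the first tube, shifted that tube and corrected the other three. The final offsets are measured against these corrected centres, so they carry about 2 mm of uncertainty.
- The gripper read about 28 mm on the 30 mm tubes, and each touched down 1.5 to 3 mm higher than computed. It had no visible effect on how they lie.
- An early units mistake in my script caused two refused plans; nothing moved.

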